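# Put a label-applicator tamp pad back in its own rack slot

### The arm

A 6-joint arm with a two-finger parallel gripper is mounted at the origin on the work surface; the furniture and walls round the work are solid. World frame = base frame: x ahead of the robot, y to its left, z up, the work surface at z = 0. Lengths are in mm, angles in rad, forces in N, time in s.
With the tool pointing down it reaches from about 275 to 725 mm from the base axis. Payload 5.6 kg.
Tool frame: the origin (TCP) lies at the very end of the fingers, on their centre line; the grasp point (between the pads) lies 19 mm behind it; z points along the fingers, y is the line along which they close (so a half turn about z gives the same grasp; the last joint's range is limited). The gripper opens to 85 mm and grips with 20 to 120 N. Pads are 22 mm wide; open, the fingers measure 114 mm over their backs; the gripper's body (76 mm by 85 mm) begins 54 mm behind the grasp point. The pads swing forward as they close: fully open they stand 13 mm farther back than shut.
Start: joints at [-0.863, 0.255, 0.108, 0, -1.424, -0.285], TCP at [225.692, -501.554, 231.283] pointing down, gripper open.
Joint ranges: [-2.95, 2.95], [-1.21, 1.97], [-1.09, 1.5], [-2.87, 1.71], [-2.94, -0.07], [-3.05, 3.05]. Speed limits (rad/s): [2.57, 2.57, 3.14, 3.14, 3.14, 3.14].

### API

Orientations are given as a rotation vector (axis times angle).
In Python, from rig import ctrl gives the robot as it stands.
- The arm moves only by the tool arm_command, never from a script. Its argument "commands" is a list of rows, each an object with "xyz": the shift along the tool's x, y, z as a fraction of full scale, a list of three; "rotation": the turn, a rotation vector about the tool's x, y, z as a fraction of full scale, a list of three; "grip": the opening, from -1 (shut) to 1 (fully open). In form: [{"xyz": [x, y, z], "rotation": [ax, ay, az], "grip": grip}, ...]. A call has 1 to 8 rows; each row shifts and turns the commanded pose from where the row before left it, along the tool's axes as they then stand; what a row does not reach is not made up. Full scale, the value 1, is 0.02 m for a shift and 0.08 rad for a turn. A row lasts 1/8 s, in which the tool goes at most 62.5 mm and 10.7 degrees, less where a joint would pass 70% of its speed; a pose out of reach is approached as far as the arm can. A call with a number of a shift or a turn outside -1 to 1 is refused whole. A call with a gripper value outside its range is refused whole. The fingers move at their own pace and stop on an object; the grip force is fixed at half the most. Time passes only in rows, so rows that do not move let the fingers close. It gives the time, the measured TCP pose, the force, the opening and the grip force at its end, in the units of the state.
- ctrl.get_obs(): the state, without advancing time (a new reading comes with each control period).
- ctrl.capture(name): name is "side" or "top"; returns a dict with "frame" (400x640x3 uint8, red, green, blue), "intrinsics" (3x3 intrinsics, pixels), "R" (3x3) and "t" (3): a world point X has camera coordinates R X + t. Camera axes: x right, y down, z forward; pixel columns grow to the right and rows downward; lengths in mm; the calibration is good to about 2 mm. A picture is of the moment at which its call begins. There is no depth.
- ctrl.sign_off(): hands the job in; it is judged then, once.
The state is a dict: "t": time; "joints": joint angles; "dq": joint speeds; "joint_efforts": joint torques, N m; "position": TCP position; "eef_rot": TCP orientation; "ft_force": force on the tool from outside, world axes, zero at the start; "ft_torque": the same for the moment, N m; "grip_width": opening from 0.0 (shut) to 1.0 (fully open); "grip_force": force on a finger pad.
Only numpy, scipy, OpenCV 4.12 (cv2) and the standard library are available. Lean on these libraries where they do the work, as an engineer would, in place of code of your own. Each camera call takes 0.05 s, during which the arm holds its last target. There are 200 camera calls.

### The job

The label applicator's tamp pad lying on the bench, boss up, belongs in the rack of pads. Put it back on edge in its own slot, the empty one cut to its width, fully down on the slot floor: hose nipple end up, and its square boss to the left as seen from the robot, the same way as the pad already stored. Lower it in, do not drop it, and leave the stored pad where it is.

Things in the scene. Friction and masses are not known exactly. Their poses are not given: they have to be found in the camera images.
- pad: Pad to put away: plate 120 long (x) by 100 wide (y) by 36 mm thick (z), black plastic face, aluminium back, 0.4 kg. Origin: centre of the black face, on which it lies at the start, z up. It goes in the slot with +x up, standing on the 100 mm edge at x = -60 mm, and fits no other way. Stood on that edge on the bench it stays up by itself. Too wide to grip across while it lies flat
- pad_boss (a point): Middle of the square steel boss on the pad's aluminium back: at x = y = 0, z = 54 mm of the pad, whose axes it has. The boss is 30 (x) by 28 (y) mm and reaches from z = 36 to 72 mm; it can be gripped across y, also with the tool tilted about y. Between slot wall and divider there is no room for a hand on it
- pad_nipple (a point): The pad's brass hose nipple, 13 mm thick, which stands 15 mm out of the back near a corner of the +x edge: this point lies at x = 44, y = 32, z = 46 mm of the pad. It would jam on the slot's walls
- bay_mid: The pad's own bay: grey sheet metal, fixed. Three bays stand side by side in any order on one steel tray, whose place and heading vary. Origin: centre of the bay's underside below the middle of the slot, 6 mm above the bench; x along the slot away from the robot, y across it towards its tall divider (at y = 56 to 59 mm, top at z = 106 mm), z up. A label card at its front shows the pad's outline
- bay_mid_floor (a point): Centre of the floor of that slot, 6 mm above the bay's origin, axes as the bay. The slot is open at the top, 104 mm long (x) by 39 mm wide (y); its walls rise 34 mm above the floor, then lips flare outwards up to 42 mm. When the pad is home its origin is at y = -18, z = 60 mm from here and its boss points to +y
- bay_large: The bay of a larger pad, empty and not to be used: the same but with a slot 128 mm long; same axes
- bay_small: The bay of the smaller pad, occupied: the same but with a slot 80 mm long; same axes
- stored_pad: The smaller pad standing in bay_small: like the first but 120 (x) by 76 (y) mm, same thickness and boss, its +x up and z towards its bay's divider; not to be moved

How it is judged:
By the outcome, as a careful person would: the job done as asked, in the order asked, and still so for the second after the job is handed in, with the robot touching nothing.
It also fails if it takes over 58 s, if anything falls off the work surface, if the arm or the gripper's body presses on something with over 40 N, if the wrist force passes 120 N, or if a joint passes its speed limit or range.

## Working session

There is one attempt and no reset: what is moved stays moved. The work goes in short steps, Python scripts to look and compute and a tool call to move; the robot and the scene stay as the last step left them, time stands still between calls to the robot, and variables do not carry over. Pictures are saved under pics/ and viewed, at most 10 in all, crops included, and the job is handed in when it is done.

Besides the shell and the picture viewer there is one more tool, called after ">>>" as name([rows], argument=value, ...), one row to a line, values as JSON. arm_command: Moves the arm, as the interface text tells. Its arguments: {"type":"object","properties":{"commands":{"type":"array","items":{"type":"object","properties":{"xyz":{"type":"array","items":{"type":"number"}},"rotation":{"type":"array","items":{"type":"number"}},"grip":{"type":"number"}}}}},"required":["commands"]}

```bash
mkdir -p pics; python3 - <<'E'
from rig import ctrl
import cv2,numpy as np
for n in("side","top"):
    c=ctrl.capture(n); cv2.imwrite(f"pics/{n}0.png",c["frame"][:,:,::-1]); print(n,np.round(c["intrinsics"],1).tolist(),np.round(c["R"],3).tolist(),np.round(c["t"],1).tolist())
    np.savez(f"{n}.npz",K=c["intrinsics"],R=c["R"],t=c["t"])
o=ctrl.get_obs();print({k:np.round(v,3).tolist() for k,v in o.items()})
E
```

```text
side [[441.2, 0.0, 315.8], [0.0, 441.2, 195.4], [0.0, 0.0, 1.0]] [[-0.798, 0.602, -0.021], [0.387, 0.485, -0.784], [-0.462, -0.634, -0.62]] [387.9, -120.3, 1298.9]
top [[373.3, 0.0, 323.5], [0.0, 373.3, 205.0], [0.0, 0.0, 1.0]] [[-0.02, -0.999, -0.03], [-0.983, 0.026, -0.184], [0.184, 0.026, -0.983]] [23.8, 481.1, 835.4]
{'t': 0.1, 'joints': [-0.863, 0.256, 0.107, -0.0, -1.424, -0.285], 'dq': [0.0, -0.002, 0.004, 0.001, 0.0, -0.0], 'joint_efforts': [-0.003, -38.76, 23.847, 5.378, -0.004, 0.0], 'position': [225.545, -501.127, 230.488], 'eef_rot': [0.659, -3.071, -0.003], 'ft_force': [0.223, -0.257, -0.624], 'ft_torque': [0.031, -0.046, 0.079], 'grip_force': 0.0, 'grip_width': 1.004}
```

View pics/side0.png

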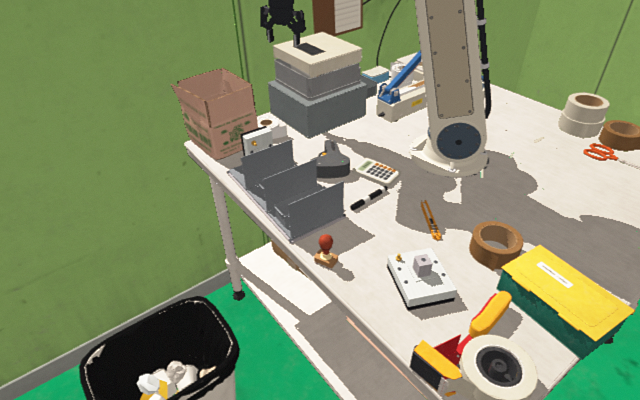

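View pics/top0.png

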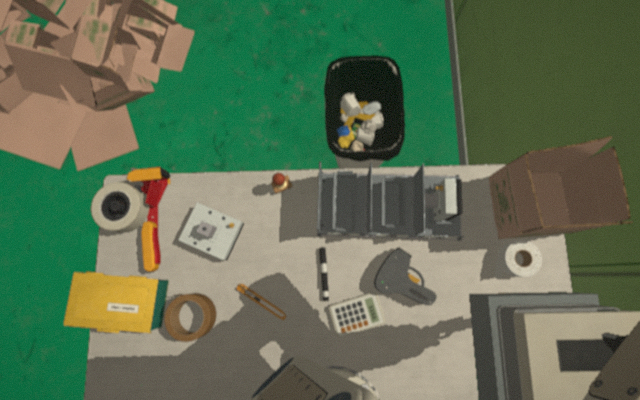

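The side view shows the pad at about (422,277) with its boss at (423,262) and the rack at (290,190). The top view shows the pad at (209,232), nipple at (230,225), and the rack spanning columns 318–462, with the stored pad in the rightmost bay. Next I'll enlarge both areas.

```bash
python3 - <<'E'
import cv2,numpy as np
t=cv2.imread("pics/top0.png");s=cv2.imread("pics/side0.png")
def crop(im,x,y,w,h,f):
    c=cv2.resize(im[y:y+h,x:x+w],None,fx=f,fy=f,interpolation=cv2.INTER_CUBIC)
    for i in range(0,w,10): cv2.line(c,(i*f,0),(i*f,12 if (x+i)%50==0 else 5),(0,0,255),1); 
    for i in range(0,w,10):
        if (x+i)%50==0: cv2.putText(c,str(x+i),(i*f,24),0,.4,(0,0,255),1)
    for i in range(0,h,10):
        cv2.line(c,(0,i*f),(12 if (y+i)%50==0 else 5,i*f),(0,0,255),1)
        if (y+i)%50==0: cv2.putText(c,str(y+i),(14,i*f+4),0,.4,(0,0,255),1)
    return c
cv2.imwrite("pics/topr.png",crop(t,310,150,160,100,5))
cv2.imwrite("pics/sider.png",crop(s,220,120,140,120,5))
a=crop(t,170,190,80,80,5);b=crop(s,380,240,80,80,5)
cv2.imwrite("pics/pad.png",np.hstack([a,b]))
E
```

```text
(no output)
```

View pics/topr.png

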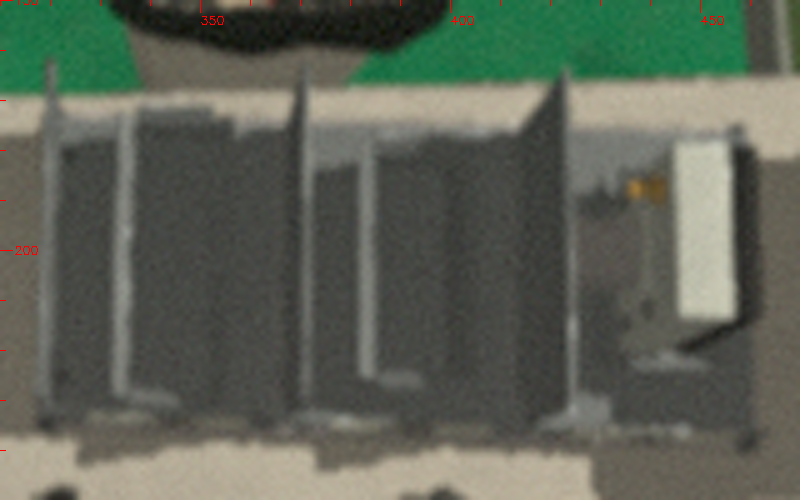

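View pics/sider.png

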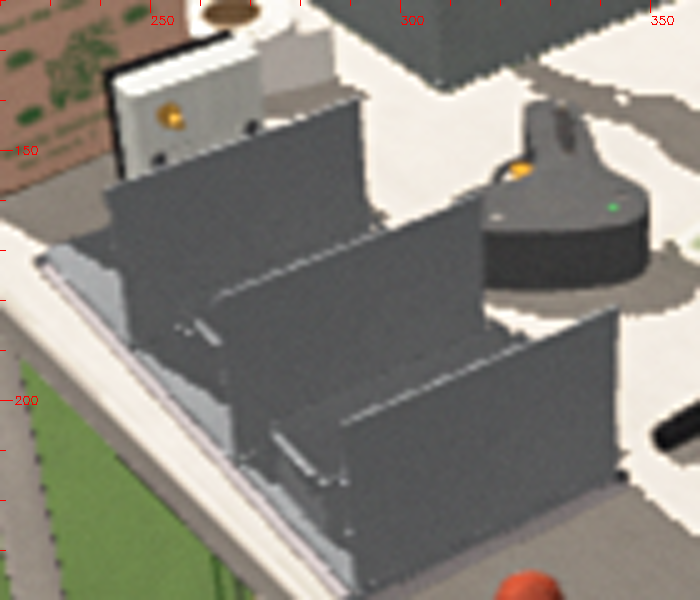

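View pics/pad.png

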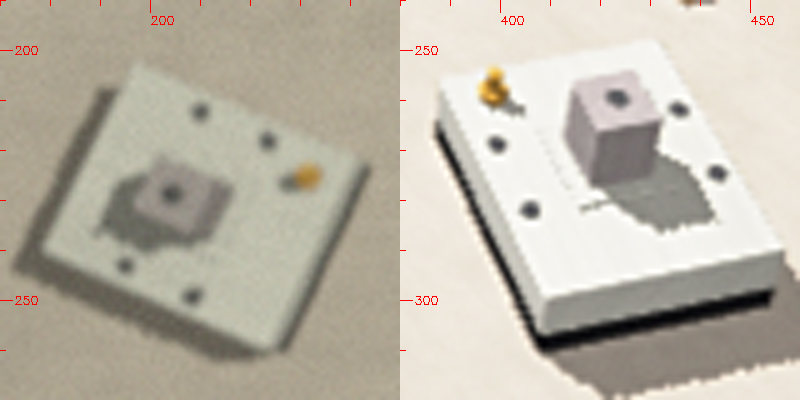

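In the top crop the left bay's slot wall is about 57 px long, so it is the large bay. The middle bay's wall is about 47 px (around 113 mm with lips), so that is the pad's own bay. The right bay is occupied. The pad's nipple is near the top-view corner (241,222), which is (388,256) in the side view. The boss hole is at top (204.4,228.6) and side (423.6,259.6).

```bash
cat > h.py <<'E'
import numpy as np
C={n:np.load(f"{n}.npz") for n in("top","side")}
def tri(pt,ps):
    A=[];b=[]
    for n,p in(("top",pt),("side",ps)):
        c=C[n];P=c["K"]@np.c_[c["R"],c["t"]]
        for i in(0,1):
            r=p[i]*P[2]-P[i];A.append(r[:3]);b.append(-r[3])
    X,res,_,_=np.linalg.lstsq(np.array(A),np.array(b),rcond=None)
    e=[np.round(proj(n,X)-p,1).tolist() for n,p in(("top",pt),("side",ps))]
    return X,e
def proj(n,X):
    c=C[n];q=c["K"]@(c["R"]@X+c["t"]);return q[:2]/q[2]
def atz(n,p,z):
    c=C[n];d=c["R"].T@np.linalg.inv(c["K"])@np.array([p[0],p[1],1]);o=-c["R"].T@c["t"]
    return o+d*(z-o[2])/d[2]
E
python3 - <<'E'
from h import *
T={"A":((241.5,221.5),(388,255.6)),"B":((224,260),(431,248)),"C":((179,240),(456.6,290)),"D":((197,202.5),(409,300)),
"boss":((204.4,228.6),(423.6,259.6)),"nip":((231.4,225.4),(398.6,255)),
"divL_far":((320.2,163),(288.5,204.5)),"divL_near":((319,230),(343,182)),
"divM_far":((370.5,165),(263,179)),"divM_near":((371.5,229),(316,158)),
"divR_far":((423,164.5),(241,157.5)),"divR_near":((424.5,230),(291,139.5)),
"lipM_far":((383.5,178),(258,184)),"lipL_far":((335.3,172),(274.5,206.5))}
for k,v in T.items():
    X,e=tri(*v);print(k,X.round(1),e)
for p in ((383.5,178),(382.5,225.5),(335.3,172),(334.3,229.5)):print("lip z48",p,atz("top",p,54).round(1))
E
```

```text
A [449.4 208.6  34.1] [[0.3, -0.3], [0.3, 0.0]]
B [359.4 248.5  32.4] [[0.3, -0.3], [0.3, -0.0]]
C [408.9 357.3  33.5] [[0.3, -0.3], [0.4, -0.0]]
D [499.2 317.5  33.4] [[0.5, -0.5], [0.7, -0.0]]
boss [429.6 284.1  71.7] [[0.3, -0.3], [0.3, -0.0]]
nip [439.4 228.9  46. ] [[0.5, -0.5], [0.5, -0.0]]
divL_far [566.8  14.9 109.5] [[0.7, -0.8], [0.8, 0.1]]
divL_near [417.3  20.4 104.5] [[0.7, -0.8], [0.7, 0.1]]
divM_far [560.4 -97.9 110.3] [[1.2, -1.6], [1.3, 0.3]]
divM_near [414.  -90.8 112.9] [[0.0, -0.0], [0.0, 0.0]]
divR_far [ 556.5 -212.   110.4] [[0.6, -0.9], [0.7, 0.2]]
divR_near [ 410.3 -204.3  111.2] [[0.4, -0.5], [0.3, 0.1]]
lipM_far [ 548.7 -136.8   65.6] [[3.4, -4.6], [3.7, 0.9]]
lipL_far [566.8 -27.5  73.8] [[4.4, -5.8], [5.2, 1.0]]
lip z48 (383.5, 178) [ 540.9 -130.1   54. ]
lip z48 (382.5, 225.5) [ 428.5 -122.3   54. ]
lip z48 (335.3, 172) [558.8 -17.2  54. ]
lip z48 (334.3, 229.5) [421.9 -11.3  54. ]
```

Triangulation agrees with the given sizes: pad edges 119.7 and 98.5 mm, plate top at about 34, boss top at 71.7, divider tops at about 110. The pad centre is (429,283), +x at azimuth −114°. The own slot's centre is about (484,−152), heading about −2.7°. The plan is to stand the pad up by its boss, then regrip it from above. First I'll go to a hover position.

>>> arm_command([
  {"xyz": [-0.4,0.5,0],"rotation": [0,0,0],"grip": 1},
  {"xyz": [-0.79,1,0],"rotation": [0,0,0],"grip": 1},
  {"xyz": [-0.79,1,0],"rotation": [0,0,0],"grip": 1},
  {"xyz": [-0.79,1,0],"rotation": [0,0,0],"grip": 1},
  {"xyz": [-0.79,1,0],"rotation": [0,0,0],"grip": 1},
  {"xyz": [-0.79,1,0],"rotation": [0,0,0],"grip": 1},
  {"xyz": [-0.79,1,0],"rotation": [0,0,0],"grip": 1},
  {"xyz": [-0.79,1,0],"rotation": [0,0,0],"grip": 1},
])

```text
t: 1.1
position: [272.2, -314.6, 231.2]
eef_rot: [-0.659, 3.071, 0.0]
ft_force: [-0.0, 0.0, 1.0]
grip_width: 1.002
grip_force: 0.0
```

>>> arm_command([
  {"xyz": [-0.79,1,0],"rotation": [0,0,0],"grip": 1},
  {"xyz": [-0.79,1,0],"rotation": [0,0,0],"grip": 1},
  {"xyz": [-0.79,1,0],"rotation": [0,0,0],"grip": 1},
  {"xyz": [-0.79,1,0],"rotation": [0,0,0],"grip": 1},
  {"xyz": [-0.79,1,0],"rotation": [0,0,0],"grip": 1},
  {"xyz": [-0.79,1,0],"rotation": [0,0,0],"grip": 1},
  {"xyz": [-0.79,1,0],"rotation": [0,0,0],"grip": 1},
  {"xyz": [-0.79,1,0],"rotation": [0,0,0],"grip": 1},
])

```text
t: 2.1
position: [321.4, -117.1, 231.1]
eef_rot: [-0.66, 3.071, 0.0]
ft_force: [0.5, -0.3, 0.3]
grip_width: 1.004
grip_force: 0.0
```

>>> arm_command([
  {"xyz": [-0.79,1,0],"rotation": [0,0,0],"grip": 1},
  {"xyz": [-0.79,1,0],"rotation": [0,0,0],"grip": 1},
  {"xyz": [-0.79,1,0],"rotation": [0,0,0],"grip": 1},
  {"xyz": [-0.79,1,0],"rotation": [0,0,0],"grip": 1},
  {"xyz": [-0.79,1,0],"rotation": [0,0,0],"grip": 1},
  {"xyz": [-0.79,1,0],"rotation": [0,0,0],"grip": 1},
  {"xyz": [-0.79,1,0],"rotation": [0,0,0],"grip": 1},
  {"xyz": [-0.79,1,0],"rotation": [0,0,0],"grip": 1},
])

```text
t: 3.1
position: [370.9, 80.4, 231.2]
eef_rot: [-0.66, 3.071, 0.001]
ft_force: [0.3, 1.2, -0.5]
grip_width: 1.002
grip_force: 0.0
```

>>> arm_command([
  {"xyz": [-0.8,1,0.8],"rotation": [0,0,0],"grip": 1},
  {"xyz": [-0.8,1,0.8],"rotation": [0,0,0],"grip": 1},
  {"xyz": [-0.8,1,0.8],"rotation": [0,0,0],"grip": 1},
  {"xyz": [-0.8,1,0.8],"rotation": [0,0,0],"grip": 1},
  {"xyz": [-0.8,1,0.8],"rotation": [0,0,0],"grip": 1},
  {"xyz": [-0.8,1,0.8],"rotation": [0,0,0],"grip": 1},
  {"xyz": [-0.5,0.6,0.5],"rotation": [0,0,-1],"grip": 1},
  {"xyz": [0,0,0],"rotation": [0,0,-1],"grip": 1},
])

```text
t: 4.1
position: [413.0, 243.8, 124.1]
eef_rot: [0.907, -3.006, 0.001]
ft_force: [-0.2, -0.6, 0.4]
grip_width: 1.0
grip_force: 0.0
```

>>> arm_command([
  {"xyz": [0,0,0],"rotation": [0,0,-1],"grip": 1},
  {"xyz": [0,0,0],"rotation": [0,0,-1],"grip": 1},
  {"xyz": [0,0,0],"rotation": [0,0,-1],"grip": 1},
  {"xyz": [0,0,0],"rotation": [0,0,-1],"grip": 1},
  {"xyz": [0,0,0],"rotation": [0,0,-1],"grip": 1},
  {"xyz": [0,0,0],"rotation": [0,0,-1],"grip": 1},
  {"xyz": [0,0,0],"rotation": [0,0,-1],"grip": 1},
  {"xyz": [0,0,0],"rotation": [0,0,-0.1],"grip": 1},
])

```text
t: 5.1
position: [413.4, 243.3, 125.3]
eef_rot: [1.709, -2.636, -0.0]
ft_force: [-0.0, 0.3, -1.3]
grip_width: 1.004
grip_force: 0.0
```

>>> arm_command([
  {"xyz": [0,0,0],"rotation": [0,-1,0],"grip": 1},
  {"xyz": [0,0,0],"rotation": [0,-1,0],"grip": 1},
  {"xyz": [0,0,0],"rotation": [0,-1,0],"grip": 1},
  {"xyz": [0,0,0],"rotation": [0,-1,0],"grip": 1},
  {"xyz": [0,0,0],"rotation": [0,-1,0],"grip": 1},
  {"xyz": [0,0,0],"rotation": [0,-1,0],"grip": 1},
  {"xyz": [0,0,0],"rotation": [0,-1,0],"grip": 1},
  {"xyz": [0,0,0],"rotation": [0,-1,0],"grip": 1},
])

```text
t: 6.1
position: [413.4, 243.5, 125.5]
eef_rot: [-1.394, 2.151, 0.465]
ft_force: [-0.6, -1.1, -0.6]
grip_width: 1.002
grip_force: 0.0
```

```bash
cat >> h.py <<'E'
from scipy.spatial.transform import Rotation as Ro
def st(target=None):
    from rig import ctrl
    o=ctrl.get_obs();R=Ro.from_rotvec(o["eef_rot"]).as_matrix()
    print("t",round(o["t"],2),"p",np.round(o["position"],1),"j",np.round(o["joints"],2),"F",np.round(o["ft_force"],1),"w",round(float(o["grip_width"])*85,1),"gf",round(float(o["grip_force"]),1))
    for i,n in enumerate("xyz"): print(n,R[:,i].round(3),"az",np.degrees(np.arctan2(R[1,i],R[0,i])).round(1))
    if target is not None: print("delta tool /20mm",(R.T@(np.array(target)-o["position"])/20).round(2))
    return o,R
E
python3 -c "
from h import *
st([434,293.7,43])"
```

```text
t 6.1 p [413.4 243.5 125.5] j [ 0.54 -0.04 -0.49 -0.6  -0.66 -0.57] F [-0.6 -1.1 -0.6] w 85.2 gf 0.0
x [-0.327 -0.73  -0.6  ] az -114.1
y [-0.913  0.408  0.   ] az 155.9
z [ 0.244  0.547 -0.8  ] az 65.9
delta tool /20mm [0.3  0.08 4.93]
```

>>> arm_command([
  {"xyz": [0.3,0.08,1],"rotation": [0,0,0],"grip": 1},
  {"xyz": [0,0,1],"rotation": [0,0,0],"grip": 1},
  {"xyz": [0,0,1],"rotation": [0,0,0],"grip": 1},
  {"xyz": [0,0,1],"rotation": [0,0,0],"grip": 1},
  {"xyz": [0,0,0.5],"rotation": [0,0,0],"grip": 1},
  {"xyz": [0,0,0.4],"rotation": [0,0,0],"grip": 1},
  {"xyz": [0,0,0],"rotation": [0,0,0],"grip": -1},
  {"xyz": [0,0,0],"rotation": [0,0,0],"grip": -1},
])

```text
t: 7.1
position: [434.6, 293.0, 43.6]
eef_rot: [-1.396, 2.152, 0.463]
ft_force: [-0.5, -0.2, 0.6]
grip_width: 0.601
grip_force: 0.0
```

>>> arm_command([
  {"xyz": [0,0,0],"rotation": [0,0,0],"grip": -1},
  {"xyz": [0,0,0],"rotation": [0,0,0],"grip": -1},
  {"xyz": [0,0,0],"rotation": [0,0,0],"grip": -1},
  {"xyz": [0,0,0],"rotation": [0,0,0],"grip": -1},
])

```text
t: 7.6
position: [434.9, 292.9, 43.7]
eef_rot: [-1.396, 2.152, 0.462]
ft_force: [-1.5, -3.8, 5.7]
grip_width: 0.32
grip_force: 61.3
```

```bash
python3 -c "
from h import *
st([434,293.7,43])"
```

```text
t 7.6 p [434.9 292.9  43.7] j [ 0.58  0.17 -0.48 -0.77 -0.48 -0.39] F [-1.5 -3.8  5.7] w 27.2 gf 61.3
x [-0.326 -0.732 -0.598] az -114.0
y [-0.913  0.408 -0.001] az 155.9
z [ 0.244  0.546 -0.802] az 65.9
delta tool /20mm [0.01 0.05 0.04]
```

>>> arm_command([
  {"xyz": [-0.38,0,-0.5],"rotation": [0,0,0],"grip": -1},
  {"xyz": [-0.75,0,-1],"rotation": [0,0,0],"grip": -1},
  {"xyz": [-0.75,0,-1],"rotation": [0,0,0],"grip": -1},
  {"xyz": [-0.75,0,-1],"rotation": [0,0,0],"grip": -1},
  {"xyz": [0,0,0],"rotation": [0,1,0],"grip": -1},
  {"xyz": [0,0,0],"rotation": [0,1,0],"grip": -1},
  {"xyz": [0,0,0],"rotation": [0,1,0],"grip": -1},
  {"xyz": [0,0,0],"rotation": [0,1,0],"grip": -1},
])

```text
t: 8.6
position: [433.1, 292.4, 129.0]
eef_rot: [-1.56, 2.407, 0.249]
ft_force: [-1.3, 0.4, -5.8]
grip_width: 0.321
grip_force: 59.8
```

>>> arm_command([
  {"xyz": [0,0,0],"rotation": [0,1,0],"grip": -1},
  {"xyz": [0,0,0],"rotation": [0,1,0],"grip": -1},
  {"xyz": [0,0,0],"rotation": [0,1,0],"grip": -1},
  {"xyz": [0,0,0],"rotation": [0,1,0],"grip": -1},
  {"xyz": [0,0,0],"rotation": [0,1,0],"grip": -1},
  {"xyz": [0,0,0],"rotation": [0,1,0],"grip": -1},
  {"xyz": [0,0,0],"rotation": [0,1,0],"grip": -1},
  {"xyz": [0,0,0],"rotation": [0,1,0],"grip": -1},
])

```text
t: 9.6
position: [433.8, 293.4, 129.4]
eef_rot: [1.555, -2.398, 0.252]
ft_force: [0.5, 0.0, -5.4]
grip_width: 0.314
grip_force: 59.8
```

```bash
python3 -c "
from h import *
st()
from rig import ctrl
import cv2
c=[cv2.resize(ctrl.capture(n)['frame'][:,:,::-1][y:y+200,x:x+200],None,fx=2,fy=2) for n,x,y in(('top',110,130),('side',330,120))]
cv2.imwrite('pics/a.png',np.hstack(c))"
```

```text
t 9.6 p [433.8 293.4 129.4] j [ 0.94  0.46  0.07  0.06 -1.5  -1.38] F [ 0.5  0.  -5.4] w 26.7 gf 59.8
x [-0.386 -0.866  0.318] az -114.1
y [-0.913  0.408  0.002] az 155.9
z [-0.131 -0.29  -0.948] az -114.4
```

View pics/a.png

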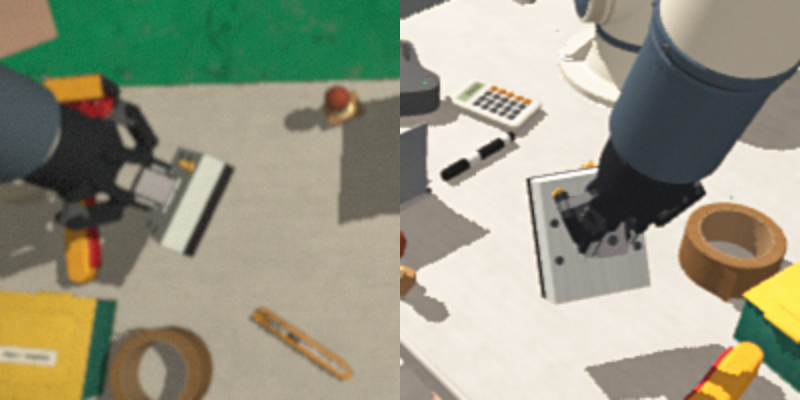

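Pictures: the boss is held firmly, the pad is partly rotated, and the nipple is on the rising edge. There is clear bench toward −y. I'll finish the turn and move 80 mm away from the scissors.

>>> arm_command([
  {"xyz": [0,0,0],"rotation": [0,1,0],"grip": -1},
  {"xyz": [0,0,0],"rotation": [0,1,0],"grip": -1},
  {"xyz": [0,0,0],"rotation": [0,1,0],"grip": -1},
  {"xyz": [0,0,0],"rotation": [0,1,0],"grip": -1},
  {"xyz": [0,0,0],"rotation": [0,1,0],"grip": -1},
  {"xyz": [0,0,0],"rotation": [0,1,0],"grip": -1},
  {"xyz": [0,0,0],"rotation": [0,1,0],"grip": -1},
  {"xyz": [0,0,0],"rotation": [0,0.63,0],"grip": -1},
])

```text
t: 10.7
position: [434.4, 293.7, 128.8]
eef_rot: [1.244, -1.917, 0.623]
ft_force: [-0.1, -0.8, -4.0]
grip_width: 0.318
grip_force: 60.4
```

>>> arm_command([
  {"xyz": [0.6,0,0.8],"rotation": [0,0,0],"grip": -1},
  {"xyz": [0.6,0,0.8],"rotation": [0,0,0],"grip": -1},
  {"xyz": [0.6,0,0.8],"rotation": [0,0,0],"grip": -1},
  {"xyz": [0.6,0,0.8],"rotation": [0,0,0],"grip": -1},
  {"xyz": [0,0,0],"rotation": [0,0,0],"grip": -1},
])

```text
t: 11.32
position: [401.4, 219.6, 130.6]
eef_rot: [1.245, -1.92, 0.621]
ft_force: [0.4, -0.2, -5.3]
grip_width: 0.321
grip_force: 60.6
```

```bash
python3 -c "
from h import *
o,R=st()
from rig import ctrl
import cv2
# predicted pad: R0 relation at grasp: TCP in pad frame
g=np.load('x.npz') if 0 else None
z=np.array([.244,.546,-.802]);a=np.radians(-114.1)
Rp0=np.array([[np.cos(a),-np.sin(a),0],[np.sin(a),np.cos(a),0],[0,0,1]])
Rt0=np.array([[-.326,-.732,-.598],[-.913,.408,-.001],z]).T
Rt0=Ro.from_matrix(Rt0).as_matrix()
Rp=R@Rt0.T@Rp0; pt=Rp0.T@(np.array([434.9,292.9,43.7])-[429.4,283.5,0])
p=o['position']-Rp@pt
print('pad',p.round(1),Rp.round(3).tolist())
for n,x,y in(('top',140,130),('side',330,150)):
    f=ctrl.capture(n)['frame'][:,:,::-1].copy()
    f=cv2.resize(f[y:y+200,x:x+200],None,fx=2,fy=2,interpolation=cv2.INTER_CUBIC)
    for s in((60,50,36),(60,-50,36),(-60,-50,36),(-60,50,36),(60,50,0),(60,-50,0),(-60,-50,0),(-60,50,0),(44,32,51)):
        q=(proj(n,p+Rp@np.array(s))-[x,y])*2
        cv2.circle(f,(int(q[0]),int(q[1])),2,(0,0,255) if s[2] else (255,0,0),-1)
    cv2.imwrite('pics/b'+n+'.png',f)
cv2.imwrite('pics/b.png',np.hstack([cv2.imread('pics/btop.png'),cv2.imread('pics/bside.png')]))"
```

```text
t 11.32 p [401.4 219.6 130.6] j [ 0.97  0.72  0.15  0.16 -1.92 -1.4 ] F [ 0.4 -0.2 -5.3] w 27.3 gf 60.6
x [-0.244 -0.548  0.8  ] az -114.0
y [-0.913  0.409  0.001] az 155.9
z [-0.328 -0.73  -0.599] az -114.2
pad [382.5 180.2 141.3] [[-0.0, 0.912, 0.409], [-0.002, -0.409, 0.912], [1.0, -0.0, 0.002]]
```

View pics/b.png

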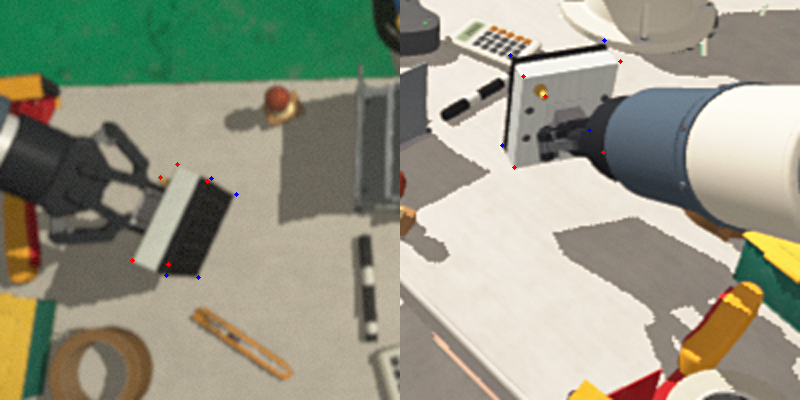

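The overlay matches the held pad within about 2 px, so there has been no slip. It is upright with its bottom edge at z≈81. I'll lower it to the bench.

>>> arm_command([
  {"xyz": [-1,0,0.75],"rotation": [0,0,0],"grip": -1},
  {"xyz": [-1,0,0.75],"rotation": [0,0,0],"grip": -1},
  {"xyz": [-0.84,0,0.63],"rotation": [0,0,0],"grip": -1},
  {"xyz": [-0.1,0,0.08],"rotation": [0,0,0],"grip": -1},
  {"xyz": [-0.08,0,0.06],"rotation": [0,0,0],"grip": -1},
  {"xyz": [-0.06,0,0.045],"rotation": [0,0,0],"grip": -1},
  {"xyz": [0,0,0],"rotation": [0,0,0],"grip": -1},
])

```text
t: 12.3
position: [402.1, 220.2, 54.2]
eef_rot: [1.245, -1.919, 0.624]
ft_force: [0.2, -0.2, -4.4]
grip_width: 0.318
grip_force: 60.5
```

>>> arm_command([
  {"xyz": [-0.08,0,0.06],"rotation": [0,0,0],"grip": -1},
  {"xyz": [-0.06,0,0.045],"rotation": [0,0,0],"grip": -1},
  {"xyz": [0,0,0],"rotation": [0,0,0],"grip": -1},
])

```text
t: 12.68
position: [401.8, 220.0, 50.3]
eef_rot: [1.244, -1.918, 0.625]
ft_force: [-0.5, 0.1, -4.2]
grip_width: 0.321
grip_force: 60.7
```

>>> arm_command([
  {"xyz": [-0.06,0,0.045],"rotation": [0,0,0],"grip": -1},
  {"xyz": [0,0,0],"rotation": [0,0,0],"grip": -1},
])

```text
t: 12.92
position: [402.0, 220.1, 49.9]
eef_rot: [1.244, -1.917, 0.626]
ft_force: [-0.4, 2.5, 4.9]
grip_width: 0.321
grip_force: 61.5
```

>>> arm_command([
  {"xyz": [-0.06,0,0.045],"rotation": [0,0,0],"grip": -1},
  {"xyz": [0,0,0],"rotation": [0,0,0],"grip": -1},
])

```text
t: 13.18
position: [402.1, 220.1, 49.9]
eef_rot: [1.244, -1.917, 0.627]
ft_force: [-1.0, 5.1, 11.9]
grip_width: 0.319
grip_force: 62.5
```

The pad is standing on the bench. I'll release it and back off along the tool, then bring the tool upright.

>>> arm_command([
  {"xyz": [0,0,0],"rotation": [0,0,0],"grip": 0.2},
  {"xyz": [0,0,0],"rotation": [0,0,0],"grip": 1},
  {"xyz": [0,0,0],"rotation": [0,0,0],"grip": 1},
  {"xyz": [0,0,-0.5],"rotation": [0,0,0],"grip": 1},
  {"xyz": [0,0,-1],"rotation": [0,0,0],"grip": 1},
  {"xyz": [0,0,-1],"rotation": [0,0,0],"grip": 1},
  {"xyz": [0,0,-1],"rotation": [0,0,0],"grip": 1},
  {"xyz": [0,0,-1],"rotation": [0,0,0],"grip": 1},
])

```text
t: 14.18
position: [431.7, 286.7, 101.8]
eef_rot: [1.244, -1.918, 0.625]
ft_force: [-0.1, 1.0, -0.7]
grip_width: 1.003
grip_force: 0.0
```

>>> arm_command([
  {"xyz": [0,0,-1],"rotation": [0,0,0],"grip": 1},
  {"xyz": [0,0,-1],"rotation": [0,-1,0],"grip": 1},
  {"xyz": [0,0,0],"rotation": [0,-1,0],"grip": 1},
  {"xyz": [0,0,0],"rotation": [0,-1,0],"grip": 1},
  {"xyz": [0,0,0],"rotation": [0,-1,0],"grip": 1},
  {"xyz": [0,0,0],"rotation": [0,-1,0],"grip": 1},
  {"xyz": [0,0,0],"rotation": [0,-1,0],"grip": 1},
  {"xyz": [0,0,0],"rotation": [0,-1,0],"grip": 1},
])

```text
t: 15.18
position: [445.0, 315.9, 126.9]
eef_rot: [1.537, -2.37, 0.283]
ft_force: [0.0, 0.3, -0.0]
grip_width: 1.0
grip_force: 0.0
```

>>> arm_command([
  {"xyz": [0,0,-0.5],"rotation": [0,-1,0],"grip": 1},
  {"xyz": [0,0,-0.5],"rotation": [0,-1,0],"grip": 1},
  {"xyz": [0,0,-0.5],"rotation": [0,-1,0],"grip": 1},
  {"xyz": [0,0,-0.5],"rotation": [0,-1,0],"grip": 1},
  {"xyz": [0,0,0],"rotation": [0,-0.62,0],"grip": 1},
])

```text
t: 15.8
position: [449.3, 324.9, 167.2]
eef_rot: [-1.705, 2.629, 0.004]
ft_force: [-0.2, 0.0, -0.6]
grip_width: 0.998
grip_force: 0.0
```

```bash
python3 -c "
from h import *
o,R=st([390.5,197.1,180])
from rig import ctrl
import cv2
im=[]
for n,x,y in(('top',200,190),('side',380,140)):
    f=ctrl.capture(n)['frame'][:,:,::-1]
    f=cv2.resize(f[y:y+100,x:x+100],None,fx=4,fy=4,interpolation=cv2.INTER_CUBIC)
    for i in range(0,100,10):
        cv2.line(f,(i*4,0),(i*4,6),(0,0,255));cv2.line(f,(0,i*4),(6,i*4),(0,0,255))
    im.append(f)
cv2.imwrite('pics/c.png',np.hstack(im))"
```

```text
t 15.8 p [449.3 324.9 167.2] j [ 0.91  0.29 -0.02  0.   -1.26 -1.33] F [-0.2  0.  -0.6] w 84.8 gf 0.0
x [-0.408 -0.913 -0.009] az -114.1
y [-0.913  0.408 -0.002] az 155.9
z [ 0.006  0.007 -1.   ] az 51.6
delta tool /20mm [ 7.03  0.08 -0.7 ]
```

View pics/c.png

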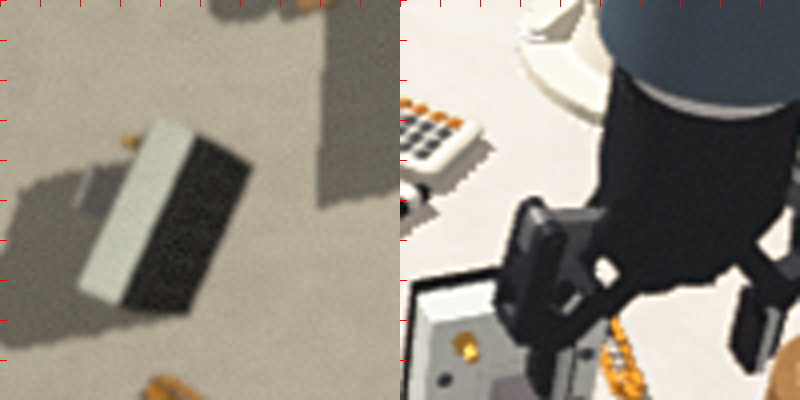

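The top crop shows the pad standing freely. Its back top edge runs from (239.5,219.5) to (220,261.2), and the boss and nipple are on the left. I'll work out its exact pose.

```bash
python3 -c "
from h import *
a=atz('top',(239.5,219.5),120);b=atz('top',(220,261.2),120)
d=a-b;L=np.linalg.norm(d);az=np.degrees(np.arctan2(d[1],d[0]));u=d/L;z=np.array([-u[1],u[0],0])
print(a,b,L,az,'centre',(a+b)/2-18*z)
o,R=st(); 
"
```

```text
[440.53694185 192.17252554 120.        ] [352.54293053 231.76703227 120.        ] 96.49181825796714 -24.226230031517737 centre [389.15380612 195.55499647 120.        ]
t 15.9 p [448.7 324.  166.5] j [ 0.91  0.29 -0.02  0.   -1.26 -1.33] F [ 0.6  0.1 -0. ] w 84.8 gf 0.0
x [-0.408 -0.913 -0.005] az -114.1
y [-0.913  0.408 -0.001] az 155.9
z [ 0.003  0.004 -1.   ] az 51.5
```

>>> arm_command([
  {"xyz": [1,0.08,0],"rotation": [0,0,0],"grip": 1},
  {"xyz": [1,0,0],"rotation": [0,0,0],"grip": 1},
  {"xyz": [1,0,0],"rotation": [0,0,0],"grip": 1},
  {"xyz": [1,0,0],"rotation": [0,0,0],"grip": 1},
  {"xyz": [1,0,0],"rotation": [0,0,0],"grip": 1},
  {"xyz": [1,0,0],"rotation": [0,0,0],"grip": 1},
  {"xyz": [1,0,0],"rotation": [0,0,-1],"grip": 1},
  {"xyz": [0,0,0],"rotation": [0,0,-1],"grip": 1},
])

```text
t: 16.9
position: [389.5, 196.0, 164.4]
eef_rot: [-1.917, 2.489, -0.0]
ft_force: [0.8, -0.3, -0.3]
grip_width: 0.998
grip_force: 0.0
```

>>> arm_command([
  {"xyz": [0,0,0],"rotation": [0,0,-1],"grip": 1},
  {"xyz": [0,0,0],"rotation": [0,0,-1],"grip": 1},
  {"xyz": [0,0,0],"rotation": [0,0,-1],"grip": 1},
  {"xyz": [0,0,0],"rotation": [0,0,-1],"grip": 1},
  {"xyz": [0,0,0],"rotation": [0,0,-1],"grip": 1},
  {"xyz": [0,0,0],"rotation": [0,0,-1],"grip": 1},
  {"xyz": [0,0,0],"rotation": [0,0,-1],"grip": 1},
  {"xyz": [0,0,0],"rotation": [0,0,-1],"grip": 1},
])

```text
t: 17.9
position: [390.0, 197.0, 164.2]
eef_rot: [2.603, -1.758, 0.001]
ft_force: [0.0, 0.9, 0.1]
grip_width: 1.004
grip_force: 0.0
```

>>> arm_command([
  {"xyz": [0,0,0],"rotation": [0,0,-1],"grip": 1},
  {"xyz": [0,0,0],"rotation": [0,0,-1],"grip": 1},
  {"xyz": [0,0,0],"rotation": [0,0,-1],"grip": 1},
  {"xyz": [0,0,0],"rotation": [0,0,-1],"grip": 1},
  {"xyz": [0,0,0],"rotation": [0,0,-1],"grip": 1},
  {"xyz": [0,0,0],"rotation": [0,0,-1],"grip": 1},
  {"xyz": [0,0,0],"rotation": [0,0,-1],"grip": 1},
  {"xyz": [0,0,0],"rotation": [0,0,-1],"grip": 1},
])

```text
t: 18.9
position: [390.0, 197.0, 164.2]
eef_rot: [3.024, -0.85, 0.001]
ft_force: [0.4, -0.4, 0.2]
grip_width: 0.999
grip_force: 0.0
```

>>> arm_command([
  {"xyz": [0,0,0],"rotation": [0,0,-1],"grip": 1},
  {"xyz": [0,0,0],"rotation": [0,0,-0.63],"grip": 1},
  {"xyz": [0,0,0],"rotation": [0,0,0],"grip": 1},
])

```text
t: 19.27
position: [389.9, 197.0, 164.1]
eef_rot: [3.072, -0.656, 0.0]
ft_force: [-0.5, 0.2, 1.3]
grip_width: 1.005
grip_force: 0.0
```

```bash
python3 -c "
from h import *
st([390,196.8,88])"
```

```text
t 19.27 p [389.9 197.  164.1] j [ 0.83  0.06 -0.3   0.   -1.21  0.32] F [-0.5  0.2  1.3] w 85.4 gf 0.0
x [ 0.913 -0.409  0.   ] az -24.1
y [-0.409 -0.913  0.   ] az -114.1
z [ 0. -0. -1.] az -60.7
delta tool /20mm [0.01 0.01 3.81]
```

>>> arm_command([
  {"xyz": [0,0,1],"rotation": [0,0,0],"grip": 1},
  {"xyz": [0,0,1],"rotation": [0,0,0],"grip": 1},
  {"xyz": [0,0,1],"rotation": [0,0,0],"grip": 1},
  {"xyz": [0,0,0.8],"rotation": [0,0,0],"grip": 1},
  {"xyz": [0,0,0],"rotation": [0,0,0],"grip": 0.2},
  {"xyz": [0,0,0],"rotation": [0,0,0],"grip": -0.1},
  {"xyz": [0,0,0],"rotation": [0,0,0],"grip": -0.2},
  {"xyz": [0,0,0],"rotation": [0,0,0],"grip": -0.5},
])

```text
t: 20.27
position: [390.5, 197.5, 88.8]
eef_rot: [-3.072, 0.655, -0.002]
ft_force: [-0.9, 0.2, 5.6]
grip_width: 0.417
grip_force: 60.6
```

>>> arm_command([
  {"xyz": [0,0,0],"rotation": [0,0,0],"grip": -1},
  {"xyz": [0,0,0],"rotation": [0,0,0],"grip": -1},
  {"xyz": [0,0,-0.2],"rotation": [0,0,0],"grip": -1},
])

```text
t: 20.65
position: [388.9, 196.5, 91.1]
eef_rot: [3.07, -0.656, -0.003]
ft_force: [0.1, -0.4, -5.0]
grip_width: 0.413
grip_force: 60.2
```

The pad is held across its thickness. Now I'll lift it high and carry it over the dividers to its slot.

>>> arm_command([
  {"xyz": [0,0,-0.8],"rotation": [0,0,0],"grip": -1},
  {"xyz": [0,0,-1],"rotation": [0,0,0],"grip": -1},
  {"xyz": [0,0,-1],"rotation": [0,0,0],"grip": -1},
  {"xyz": [0,0,-1],"rotation": [0,0,0],"grip": -1},
  {"xyz": [0,0,-1],"rotation": [0,0,0],"grip": -1},
  {"xyz": [0.41,0.5,-1],"rotation": [0,0,0],"grip": -1},
  {"xyz": [0.82,1,-1],"rotation": [0,0,0],"grip": -1},
  {"xyz": [0.82,1,-0.5],"rotation": [0,0,0],"grip": -1},
])

```text
t: 21.65
position: [406.6, 134.1, 238.0]
eef_rot: [3.072, -0.655, -0.002]
ft_force: [0.3, 0.1, -5.3]
grip_width: 0.41
grip_force: 61.0
```

>>> arm_command([
  {"xyz": [0.82,1,0],"rotation": [0,0,0],"grip": -1},
  {"xyz": [0.82,1,0],"rotation": [0,0,0],"grip": -1},
  {"xyz": [0.82,1,0],"rotation": [0,0,0],"grip": -1},
  {"xyz": [0.82,1,0],"rotation": [0,0,0],"grip": -1},
  {"xyz": [0.82,1,0],"rotation": [0,0,0],"grip": -1},
  {"xyz": [0.82,1,0],"rotation": [0,0,0],"grip": -1},
  {"xyz": [0.82,1,0],"rotation": [0,0,0],"grip": -1},
  {"xyz": [0.82,1,0],"rotation": [0,0,0],"grip": -1},
])

```text
t: 22.65
position: [460.6, -65.5, 236.8]
eef_rot: [3.072, -0.656, -0.005]
ft_force: [0.6, -0.1, -4.7]
grip_width: 0.414
grip_force: 60.9
```

>>> arm_command([
  {"xyz": [0.82,1,0],"rotation": [0,0,0],"grip": -1},
  {"xyz": [0.82,1,0],"rotation": [0,0,0],"grip": -1},
  {"xyz": [0.82,1,0],"rotation": [0,0,0],"grip": -1},
  {"xyz": [0,0,0],"rotation": [0,0,-1],"grip": -1},
  {"xyz": [0,0,0],"rotation": [0,0,-1],"grip": -1},
  {"xyz": [0,0,0],"rotation": [0,0,-1],"grip": -1},
  {"xyz": [0,0,0],"rotation": [0,0,-1],"grip": -1},
  {"xyz": [0,0,0],"rotation": [0,0,-0.69],"grip": -1},
])

```text
t: 23.65
position: [480.9, -139.4, 236.6]
eef_rot: [-3.141, 0.068, 0.005]
ft_force: [-0.0, -0.3, -4.8]
grip_width: 0.408
grip_force: 61.2
```

```bash
python3 -c "
from h import *
st([484.2,-151.8,190])"
```

```text
t 23.65 p [ 480.9 -139.4  236.6] j [ 0.03  0.16 -0.   -0.   -1.41  1.5 ] F [-0.  -0.3 -4.8] w 34.7 gf 61.2
x [ 0.999 -0.043 -0.003] az -2.5
y [-0.043 -0.999 -0.   ] az -92.5
z [-0.003  0.    -1.   ] az 174.1
delta tool /20mm [0.2  0.61 2.33]
```

>>> arm_command([
  {"xyz": [0.2,0.61,0],"rotation": [0,0,0],"grip": -1},
  {"xyz": [0,0,1],"rotation": [0,0,0],"grip": -1},
  {"xyz": [0,0,1],"rotation": [0,0,0],"grip": -1},
  {"xyz": [0,0,1],"rotation": [0,0,0],"grip": -1},
  {"xyz": [0,0,0.6],"rotation": [0,0,0],"grip": -1},
  {"xyz": [0,0,0],"rotation": [0,0,0],"grip": -1},
])

```text
t: 24.4
position: [484.6, -152.4, 165.0]
eef_rot: [3.14, -0.072, -0.005]
ft_force: [-0.5, -0.9, -3.4]
grip_width: 0.414
grip_force: 61.2
```

```bash
python3 -c "
from h import *
o,R=st([484.2,-151.8,100])
from rig import ctrl
import cv2
p=o['position'];Rp=np.c_[-R[:,2],R[:,0],-R[:,1]]  # pad x up, y=tool x, z=-tool y
org=p+Rp@np.array([60-88.5,0,-18])
print('pad',org.round(1))
b=np.array([484.2,-151.8,6]);a=np.radians(-2.6);Rb=np.array([[np.cos(a),-np.sin(a),0],[np.sin(a),np.cos(a),0],[0,0,1]])
def draw(pts):
    for n in pts: pass
im=[]
for n,x,y,w,h in(('top',355,155,100,100),('side',230,110,100,100)):
    f=ctrl.capture(n)['frame'][:,:,::-1]
    cv2.imwrite('pics/raw_'+n+'.png',f)
    f=cv2.resize(f[y:y+h,x:x+w],None,fx=4,fy=4,interpolation=cv2.INTER_CUBIC)
    D=lambda X,c:cv2.circle(f,tuple(int(round(v)) for v in (proj(n,X)-[x,y])*4+2),2,c,-1)
    for s in((60,50,36),(60,-50,36),(60,50,0),(60,-50,0),(-60,50,0),(-60,-50,0),(-60,50,36),(-60,-50,36),(15,14,72),(15,-14,72)): D(org+Rp@np.array(s),(0,0,255))
    for s in((-75,56,106),(75,56,106),(75,-57,106),(-75,-57,106),(52,20,40),(-52,20,40),(-52,-20,40),(52,-20,40)): D(b+Rb@np.array(s),(0,255,255))
    for i in range(0,100,10):
        cv2.line(f,(i*4,0),(i*4,6),(0,0,255));cv2.line(f,(0,i*4),(6,i*4),(0,0,255))
    im.append(f)
cv2.imwrite('pics/d.png',np.hstack(im))"
```

```text
t 24.4 p [ 484.6 -152.4  165. ] j [ 0.    0.21 -0.13  0.   -1.24  1.52] F [-0.5 -0.9 -3.4] w 35.2 gf 61.2
x [ 0.999 -0.046 -0.003] az -2.6
y [-0.046 -0.999  0.001] az -92.6
z [-0.003 -0.001 -1.   ] az -169.0
delta tool /20mm [-0.01 -0.03  3.25]
pad [ 483.6 -170.4  136.5]
```

View pics/d.png

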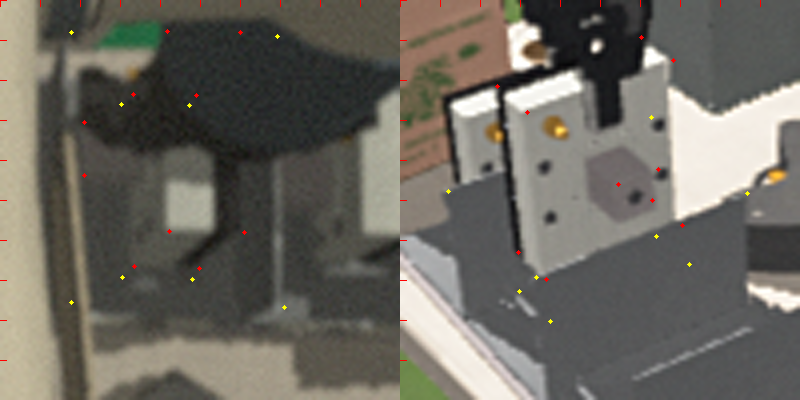

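The side crop shows the pad upright over the middle bay, nipple up and boss facing left. The overlay agrees within about 1 px. I'll refine the sideways alignment with sub-pixel edges before entering.

```bash
python3 - <<'E'
from h import *
import cv2
a=cv2.imread("pics/raw_top.png",0).astype(float);z=cv2.imread("pics/top0.png",0).astype(float)
print("pad",a[203:211:2,392:416].astype(int).tolist())
o=np.array([483.6,-170.4,136.5]);th=np.radians(-2.6);c,s=np.cos(th),np.sin(th)
y=np.array([c,s,0]);zz=np.array([-s,c,0])
for t in(-50,-45,-35):
    print(t,[proj("top",o+[0,0,60]+t*y+k*zz).round(2).tolist() for k in(36,0)])
for n,c0 in(("L",312),("M",365),("R",417)):
    print(n,z[190:222:10,c0:c0+14].astype(int).tolist())
print("Rnow",a[205:222:5,417:431].astype(int).tolist())
print("lipM",z[190:222:10,376:392].astype(int).tolist())
E
```

```text
pad [[76, 78, 77, 90, 119, 156, 167, 166, 164, 172, 167, 166, 168, 174, 174, 159, 106, 50, 38, 34, 41, 40, 51, 50], [79, 84, 78, 91, 120, 156, 166, 167, 171, 165, 167, 169, 169, 168, 173, 154, 105, 55, 33, 35, 46, 47, 45, 54], [78, 79, 79, 92, 123, 159, 168, 167, 166, 169, 170, 171, 168, 170, 175, 154, 106, 51, 38, 37, 44, 44, 48, 56], [70, 76, 82, 89, 118, 160, 171, 167, 168, 167, 170, 173, 169, 168, 170, 159, 105, 60, 44, 31, 42, 44, 44, 48]]
-50 [[396.75, 212.27], [415.58, 212.64]]
-45 [[396.72, 209.72], [415.53, 210.08]]
-35 [[396.66, 204.62], [415.42, 204.97]]
L [[95, 93, 98, 93, 98, 95, 105, 113, 109, 88, 75, 68, 66, 68], [97, 103, 102, 101, 95, 98, 108, 112, 101, 79, 69, 70, 74, 69], [100, 98, 100, 97, 95, 98, 126, 114, 99, 79, 72, 64, 71, 71], [98, 101, 96, 99, 93, 98, 115, 102, 83, 67, 70, 72, 70, 69]]
M [[77, 71, 62, 62, 58, 78, 103, 85, 68, 70, 66, 69, 72, 69], [74, 68, 61, 61, 63, 80, 99, 88, 70, 70, 71, 68, 72, 68], [76, 75, 69, 60, 71, 86, 106, 83, 64, 67, 70, 69, 68, 70], [73, 70, 67, 58, 69, 87, 95, 80, 73, 70, 72, 66, 64, 72]]
R [[67, 65, 61, 63, 59, 66, 86, 94, 80, 73, 67, 66, 65, 63], [60, 63, 60, 65, 61, 68, 87, 116, 93, 83, 84, 87, 82, 82], [64, 66, 64, 64, 62, 62, 87, 99, 85, 72, 71, 69, 69, 63], [68, 63, 59, 66, 61, 63, 91, 108, 92, 70, 72, 66, 64, 62]]
Rnow [[58, 54, 46, 54, 50, 50, 71, 94, 85, 72, 65, 70, 74, 65], [54, 55, 54, 58, 48, 54, 72, 92, 77, 62, 60, 53, 58, 54], [58, 57, 54, 56, 47, 57, 93, 118, 100, 64, 55, 57, 53, 53], [58, 52, 59, 56, 54, 55, 81, 101, 85, 66, 64, 60, 54, 57]]
lipM [[69, 72, 69, 70, 69, 89, 113, 126, 107, 80, 67, 70, 68, 72, 72, 74], [68, 72, 68, 68, 68, 91, 117, 120, 105, 80, 68, 70, 69, 70, 70, 70], [69, 68, 70, 70, 70, 84, 114, 127, 116, 89, 66, 69, 70, 68, 72, 68], [66, 64, 72, 70, 68, 91, 121, 128, 111, 92, 67, 75, 66, 72, 70, 69]]
```

```bash
python3 - <<'E'
from h import *
for n,c,k in(("M",371.03,-57.5),("R",424.02,55.4)):
  for b in(0,.65):
    P=atz("top",(c+b,205),112); th=np.radians(-2.6)
    S=P+k*np.array([-np.sin(th),np.cos(th),0]); yy=S[1]+(484.6-S[0])*np.tan(th)
    print(n,b,P.round(1),"slot y at x=484.6:",yy.round(2))
E
```

```text
M 0 [466.4 -92.1 112. ] slot y at x=484.6: -150.51
M 0.65 [466.3 -93.5 112. ] slot y at x=484.6: -151.91
R 0 [ 463.4 -206.   112. ] slot y at x=484.6: -151.52
R 0.65 [ 463.4 -207.4  112. ] slot y at x=484.6: -152.91
```

The estimates average y≈−152.4, which is the current position. I'll lower in small steps and watch the force.

>>> arm_command([
  {"xyz": [0,0,0.3],"rotation": [0,0,0],"grip": -1},
  {"xyz": [0,0,0.3],"rotation": [0,0,0],"grip": -1},
  {"xyz": [0,0,0.3],"rotation": [0,0,0],"grip": -1},
  {"xyz": [0,0,0.3],"rotation": [0,0,0],"grip": -1},
])

```text
t: 25.0
position: [485.2, -152.2, 141.5]
eef_rot: [3.14, -0.071, -0.001]
ft_force: [-0.1, 0.1, -4.7]
grip_width: 0.413
grip_force: 61.4
```

>>> arm_command([
  {"xyz": [0,0,0.15],"rotation": [0,0,0],"grip": -1},
  {"xyz": [0,0,0.15],"rotation": [0,0,0],"grip": -1},
  {"xyz": [0,0,0.15],"rotation": [0,0,0],"grip": -1},
])

```text
t: 25.38
position: [485.3, -152.2, 132.9]
eef_rot: [3.14, -0.071, -0.0]
ft_force: [0.5, -1.0, -5.4]
grip_width: 0.414
grip_force: 61.4
```

>>> arm_command([
  {"xyz": [0,0,0.15],"rotation": [0,0,0],"grip": -1},
  {"xyz": [0,0,0.15],"rotation": [0,0,0],"grip": -1},
  {"xyz": [0,0,0.15],"rotation": [0,0,0],"grip": -1},
  {"xyz": [0,0,0.15],"rotation": [0,0,0],"grip": -1},
])

```text
t: 25.88
position: [485.2, -152.2, 120.8]
eef_rot: [3.14, -0.071, -0.0]
ft_force: [0.1, 0.5, -4.3]
grip_width: 0.411
grip_force: 61.4
```

No contact, and the pad is about 14 mm into the straight part of the slot. I'll continue.

>>> arm_command([
  {"xyz": [0,0,0.15],"rotation": [0,0,0],"grip": -1},
  {"xyz": [0,0,0.15],"rotation": [0,0,0],"grip": -1},
  {"xyz": [0,0,0.15],"rotation": [0,0,0],"grip": -1},
  {"xyz": [0,0,0.15],"rotation": [0,0,0],"grip": -1},
  {"xyz": [0,0,0.15],"rotation": [0,0,0],"grip": -1},
])

```text
t: 26.5
position: [485.2, -152.2, 105.8]
eef_rot: [3.14, -0.071, -0.0]
ft_force: [-0.4, -0.5, -4.2]
grip_width: 0.413
grip_force: 61.4
```

>>> arm_command([
  {"xyz": [0,0,0.08],"rotation": [0,0,0],"grip": -1},
  {"xyz": [0,0,0.08],"rotation": [0,0,0],"grip": -1},
])

```text
t: 26.75
position: [485.3, -152.2, 102.7]
eef_rot: [3.14, -0.071, -0.0]
ft_force: [1.0, -0.2, -5.1]
grip_width: 0.413
grip_force: 61.4
```

>>> arm_command([
  {"xyz": [0,0,0.06],"rotation": [0,0,0],"grip": -1},
  {"xyz": [0,0,0.04],"rotation": [0,0,0],"grip": -1},
])

```text
t: 27.0
position: [485.2, -152.3, 100.9]
eef_rot: [3.14, -0.071, -0.0]
ft_force: [-2.3, 0.7, 0.1]
grip_width: 0.413
grip_force: 61.9
```

>>> arm_command([
  {"xyz": [0,0,0.05],"rotation": [0,0,0],"grip": -1},
  {"xyz": [0,0,0],"rotation": [0,0,0],"grip": -1},
])

```text
t: 27.25
position: [485.3, -152.4, 100.9]
eef_rot: [3.14, -0.07, 0.001]
ft_force: [-5.0, 2.5, 6.3]
grip_width: 0.41
grip_force: 62.5
```

The floor is reached at the expected height (TCP 100.9 against 100.5). I'll open partially and withdraw straight up.

>>> arm_command([
  {"xyz": [0,0,0],"rotation": [0,0,0],"grip": 0.15},
  {"xyz": [0,0,0],"rotation": [0,0,0],"grip": 0.15},
  {"xyz": [0,0,0],"rotation": [0,0,0],"grip": 0.15},
  {"xyz": [0,0,-0.4],"rotation": [0,0,0],"grip": 0.15},
  {"xyz": [0,0,-1],"rotation": [0,0,0],"grip": 0.15},
  {"xyz": [0,0,-1],"rotation": [0,0,0],"grip": 0.15},
  {"xyz": [0,0,-1],"rotation": [0,0,0],"grip": 0.15},
  {"xyz": [0,0,-1],"rotation": [0,0,0],"grip": 0.15},
])

```text
t: 28.25
position: [485.4, -152.3, 189.1]
eef_rot: [3.14, -0.071, 0.001]
ft_force: [0.8, 0.9, 0.4]
grip_width: 0.575
grip_force: 0.0
```

>>> arm_command([
  {"xyz": [-1,0,-1],"rotation": [0,0,0],"grip": 0.15},
  {"xyz": [-1,0,-1],"rotation": [0,0,0],"grip": 0.15},
  {"xyz": [-1,0,-1],"rotation": [0,0,0],"grip": 0.15},
  {"xyz": [-1,0,0],"rotation": [0,0,0],"grip": 0.15},
  {"xyz": [-1,0,0],"rotation": [0,0,0],"grip": 0.15},
  {"xyz": [-1,0,0],"rotation": [0,0,0],"grip": 0.15},
  {"xyz": [-1,0,0],"rotation": [0,0,0],"grip": 0.15},
  {"xyz": [0,0,0],"rotation": [0,0,0],"grip": 0.15},
])

```text
t: 29.25
position: [344.8, -145.9, 248.8]
eef_rot: [3.14, -0.071, 0.003]
ft_force: [0.5, 1.0, -0.6]
grip_width: 0.581
grip_force: 0.0
```

```bash
python3 -c "
from h import *
from rig import ctrl
import cv2
b=np.array([484.6,-152.3,12]);a=np.radians(-2.6);Rb=np.array([[np.cos(a),-np.sin(a),0],[np.sin(a),np.cos(a),0],[0,0,1]])
im=[]
for n,x,y in(('top',355,155),('side',230,110)):
    f=ctrl.capture(n)['frame'][:,:,::-1]
    f=cv2.resize(f[y:y+100,x:x+100],None,fx=4,fy=4,interpolation=cv2.INTER_CUBIC)
    for s in((50,18,120),(-50,18,120),(50,-18,120),(-50,-18,120)):
        q=(proj(n,b+Rb@np.array(s))-[x,y])*4+2; cv2.circle(f,(int(q[0]),int(q[1])),2,(0,0,255),-1)
    im.append(f)
cv2.imwrite('pics/e.png',np.hstack(im))"
```

```text
(no output)
```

View pics/e.png

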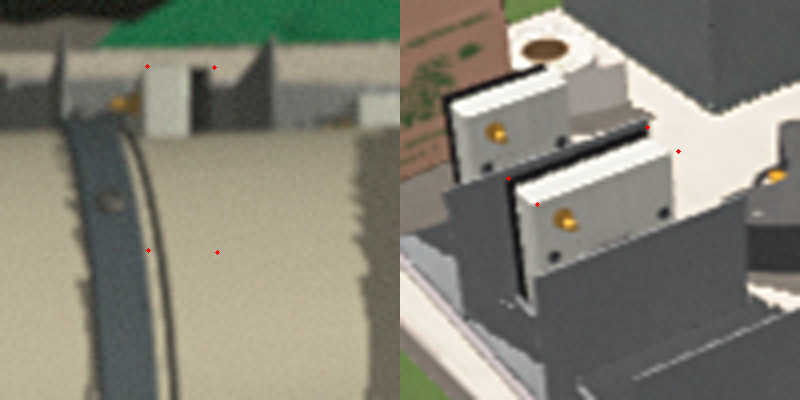

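The pad stands upright in the middle bay. Its top corners are at the predicted seated height: side view (509,179) and (647,127), top view (147,66). The nipple is up, the boss faces left, and the stored pad has not moved.

```bash
python3 -c "
from rig import ctrl
print(ctrl.sign_off())"
```

```text
the job is handed in; nothing more can be done
None
```

The tamp pad is back on the floor of its own slot, nipple end up and boss to the left; it was lowered in, the stored pad was left in place, and the job was handed in at about 29 s.

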